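# Find the hidden release of the accessory case and pop its lid

## Task

The blue-lidded accessory case is latched, and its release sits out of sight in a notch somewhere along the black ledge behind the lid. Feel along the ledge with a fingertip until you find the notch, press down inside it until the lid springs ajar, then take the hand away and leave the lid standing ajar. Use fingertip pressure only: do not lift or shove the case, and leave the vials, flask, fitting and screwdriver where they stand.

Things in the scene. Friction and masses are not known exactly. Their poses are not given: they have to be found in the camera images.
- case: Low accessory case, 164 x 360 x 56 mm, about 2 kg, loose on rubber feet. Origin: centre of its underside; y along its length, x from the lid's hinge (near the robot) to the ledge (far side). The blue lid covers x = -80 to +37 mm, its top at z = 56 mm. The flat black ledge covers x = +38 to +82 mm over the whole length, its top at z = 40 mm; seams in it are under 1 mm high.
- ledge_mid (a point): Middle of the ledge's top (x = 60, y = 0, z = 40 mm in the case's frame). One notch is cut in the ledge, open upward and to the far side, 48 mm wide along y with upright walls, reaching in to x = 42 mm. Its middle lies anywhere from y = -50 to +50 mm, different each time. Its bottom is the release pad, 45 x 34 mm, 10 mm below the ledge's top.
- ledge_left (a point): Point on the ledge's top, midway across its depth, 80 mm to the +y side of the case's middle (x = 60, y = +80, z = 40 mm in the case's frame). The ledge is solid here.
- ledge_right (a point): The same on the -y side (x = 60, y = -80, z = 40 mm in the case's frame). The ledge is solid here.
- release (a joint): The sprung release pad in the notch, hinged about the case's y axis 32 mm inward of the pad's middle: 0 at rest, 0.20 rad fully down (its middle 6.5 mm lower, 16.5 mm below the ledge's top). The latch lets go at about 0.12 rad, with about 4 N; fully down takes about 6 N. It springs back.
- lid (a joint): The blue lid, hinged on the robot's side: 0 shut and latched; once released a light spring raises its far edge to 0.30 rad, 35 mm higher, and holds it there.
- amber_vial: Amber sample vial with black cap, 23 mm across, 47 mm high, standing behind the ledge. Origin: centre of its underside.
- clear_vial: Clear sample vial with white cap, 23 mm across, 47 mm high, standing beyond the right end of the case. Origin: centre of its underside.
- flask: Small conical glass flask, 69 mm across, 109 mm high, standing farther back on the left. Origin: centre of its underside.
- fitting: Brass compression fitting, 34 x 15 x 17 mm, lying beyond the right end of the case. Origin: centre of its underside.
- screwdriver: Small screwdriver with amber handle, 108 x 18 x 18 mm, lying on the right. Origin: centre of its underside.

How it is judged:
By the outcome, as a careful person would: the job done as asked, in the order asked, and still so for the second after the job is handed in, with the robot touching nothing.
It also fails if it takes over 64 s, if anything falls off the work surface, if the arm or the gripper's body presses on something with over 40 N, if the wrist force passes 120 N, or if a joint passes its speed limit or range.

## Robot

A 6-joint arm with a two-finger parallel gripper is mounted at the origin on a cart in front of the work surface, level with it; the furniture and walls round the work are solid. World frame = base frame: x ahead of the robot, y to its left, z up, the work surface at z = 0. Lengths are in m, angles in rad, forces in N, time in s.
With the tool pointing down it reaches from about 0.4 to 0.825 m from the base axis. Payload 7 kg.
Tool frame: the origin (TCP) lies at the very end of the fingers, on their centre line; the grasp point (between the pads) lies 19 mm behind it; z points along the fingers, y is the line along which they close (so a half turn about z gives the same grasp; the last joint's range is limited). The gripper opens to 88 mm and grips with 3 to 60 N. Pads are 19 mm wide; open, the fingers measure 130 mm over their backs; the gripper's body (78 mm by 193 mm) begins 47 mm behind the grasp point.
Start: joints at [-0.823, 0.359, 0.012, 0, -1.224, -0.288], TCP at [0.3, -0.605, 0.227] pointing down, gripper open.
Joint ranges: [-3.07, 3.07], [-1.43, 2.12], [-1.02, 1.25], [-3.03, 1.67], [-3.05, -0], [-3.03, 3.03]. Speed limits (rad/s): [2.39, 2.39, 3.01, 3.14, 3.14, 3.14].

## Interface

Orientations are given as [roll, pitch, yaw] about the fixed x, y, z axes, in that order (R = Rz(yaw) Ry(pitch) Rx(roll)).
In Python, from station import arm gives the robot as it stands. The module is installed in compiled form; this text tells all that it offers.
- The arm moves only by the shell command python3 -m crank 'ROWS' [FORCE]. ROWS is JSON, a list of rows, each an object of numbers: "dx", "dy", "dz": the shift along the world's x, y, z in m; "twist": the turn about the world's z in degrees; "grip": the opening, from -1 (shut) to 1 (fully open). A call has exactly 5 rows; each row is the pose to reach, as a shift and turn from the pose commanded when the call began; what a row does not reach only later rows make up. A row lasts 1/12 s, in which the tool goes at most 41.7 mm and 7.16 degrees, less where a joint would pass 70% of its speed; a pose out of reach is approached as far as the arm can. A call with a gripper value outside its range is refused whole. The fingers move at their own pace and stop on an object; FORCE is the grip in N (left out, the last holds). Time passes only in rows, so rows that repeat a pose let the fingers close, or fill a call up. It gives the time, the measured TCP pose, the force, the opening and the grip force at its end, in the units of the state.
- arm.get_state(): the state, without advancing time (a new reading comes with each control period).
- arm.grab_frame(name): name is "scene" or "top" or "wrist"; returns the picture (384x512x3 uint8, red, green, blue); there is no depth.
- arm.get_calibration(name): a dict with "fx", "fy", "cx", "cy" (pixels), "cam_to_world" (4x4, takes a point from camera to world coordinates); the wrist camera has in their place "tool_from_camera" (4x4, takes a point from camera to tool coordinates, whose origin is the TCP and whose axes are the flange's). Camera axes: x right, y down, z forward; pixel columns grow to the right and rows downward; lengths in m; the calibration is good to about 2 mm. A picture is of the moment at which its call begins: read the wrist's pose just before it. get_calibration takes no time and is no camera call.
- arm.job_done(): hands the job in; it is judged then, once.
The state is a dict: "t": time; "q": joint angles; "qd": joint speeds; "joint_efforts": joint torques, N m; "eef_pos": TCP position; "ee_rot": TCP orientation; "force": force on the tool from outside, world axes, zero at the start; "moment": the same for the moment, N m; "width": finger opening in m; "gripper_force": force on a finger pad.
Only numpy, scipy, OpenCV 4.12 (cv2) and the standard library are available. Lean on these libraries where they do the work, as an engineer would, in place of code of your own. Each camera call takes 0.05 s, during which the arm holds its last target. There are 200 camera calls.

## Working session

There is one attempt and no reset: what is moved stays moved. The work goes in short steps, Python scripts to look and compute and a shell command to move; the robot and the scene stay as the last step left them, time stands still between calls to the robot, and variables do not carry over. Pictures are saved under pics/ and viewed, at most 10 in all, crops included, and the job is handed in when it is done.

```bash
mkdir -p pics; cat > h.py <<'E'
import numpy as np, cv2
from station import arm
def save(n,f):
    im=arm.grab_frame(n); cv2.imwrite('pics/'+f,im[:,:,::-1]); return im
def ray(n,u,v,z):
    c=arm.get_calibration(n); T=np.array(c['cam_to_world'])
    d=T[:3,:3]@np.array([(u-c['cx'])/c['fx'],(v-c['cy'])/c['fy'],1]); o=T[:3,3]
    return o+d*(z-o[2])/d[2]
def proj(n,p):
    c=arm.get_calibration(n); T=np.linalg.inv(np.array(c['cam_to_world'])); q=T[:3,:3]@np.array(p)+T[:3,3]
    return c['fx']*q[0]/q[2]+c['cx'],c['fy']*q[1]/q[2]+c['cy']
E
python3 - <<'E'
from h import *
a=save('top','top1.png'); b=save('scene','scene1.png')
s=arm.get_state(); print({k:np.round(v,3) for k,v in s.items()})
for n in('top','scene'): print(n,np.round(arm.get_calibration(n)['cam_to_world'],3))
E
```

```text
{'t': np.float64(0.1), 'q': array([-0.823,  0.359,  0.011, -0.   , -1.224, -0.288]), 'qd': array([ 0.001, -0.001,  0.001,  0.001,  0.   , -0.   ]), 'joint_efforts': array([-2.0000e-03, -5.8417e+01,  2.9375e+01,  7.0150e+00,  1.0000e-02,
       -0.0000e+00]), 'eef_pos': array([ 0.299, -0.605,  0.226]), 'ee_rot': array([ 3.14 , -0.   , -2.682]), 'force': array([ 0.059, -0.323, -1.164]), 'moment': array([ 0.055, -0.011,  0.013]), 'gripper_force': np.float64(0.0), 'width': np.float64(0.087)}
top [[ 0.019 -0.981  0.192  0.36 ]
 [-1.    -0.02  -0.007 -0.192]
 [ 0.01  -0.192 -0.981  1.377]
 [ 0.     0.     0.     1.   ]]
scene [[ 0.614 -0.395  0.683 -0.109]
 [-0.789 -0.298  0.538 -0.728]
 [-0.009 -0.869 -0.495  0.558]
 [ 0.     0.     0.     1.   ]]
```

View pics/top1.png

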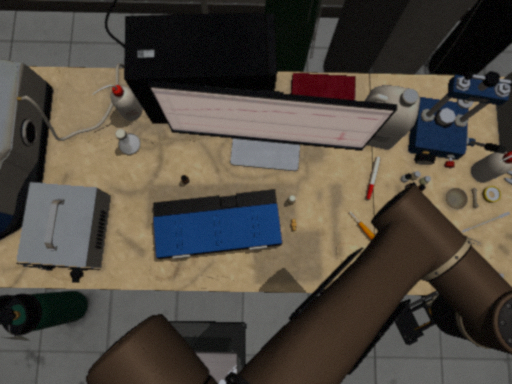

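View pics/scene1.png

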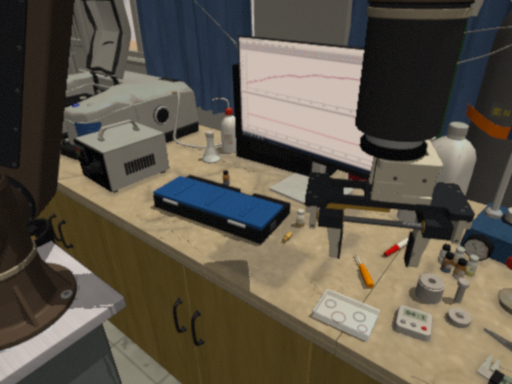

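The top view shows the case at about (153–281, 190–258) px with its ledge on the far side, the amber vial at (184,180), the clear vial at (291,200), the fitting at (293,225) and the monitor behind. I'll enlarge the case area.

```bash
python3 - <<'E'
from h import *
a=cv2.imread('pics/top1.png')[120:270,140:310]
cv2.imwrite('pics/top1z.png',cv2.resize(a,None,fx=4,fy=4,interpolation=cv2.INTER_CUBIC))
b=cv2.imread('pics/scene1.png')[150:260,140:330]
cv2.imwrite('pics/s1z.png',cv2.resize(b,None,fx=4,fy=4,interpolation=cv2.INTER_CUBIC))
E
```

```text
(no output)
```

View pics/top1z.png

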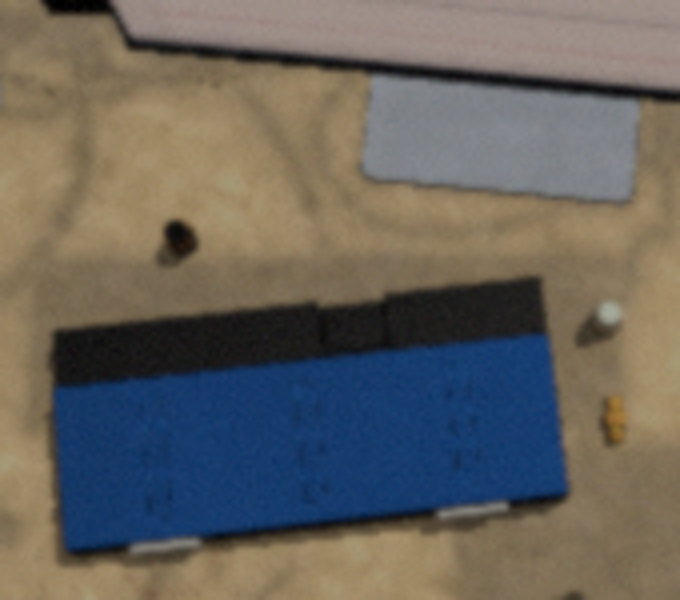

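View pics/s1z.png

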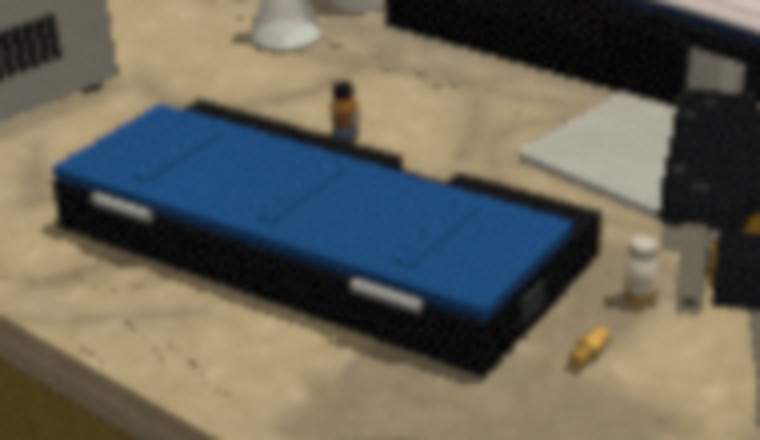

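The zooms show the lid's corners at zoom (55,383), (547,335), (567,495) and (70,550). The ledge's far corners are at (55,330) and (540,278). A step that looks like the notch spans columns 320–387. I'll convert these to world positions.

```bash
cat >> h.py <<'E'
def zc(u,v): return 140+(u+.5)/4-.5,120+(v+.5)/4-.5
E
python3 - <<'E'
from h import *
lid=[ray('top',*zc(*p),.056) for p in[(55,383),(547,335),(567,495),(70,550)]]
led=[ray('top',*zc(*p),.040) for p in[(55,330),(540,278)]]
obj=[[.037,.18,.056],[.037,-.18,.056],[-.08,-.18,.056],[-.08,.18,.056],[.082,.18,.04],[.082,-.18,.04]]
P=np.array(lid+led)[:,:2];O=np.array(obj)[:,:2]
pc,oc=P.mean(0),O.mean(0);H=(O-oc).T@(P-pc);U,_,V=np.linalg.svd(H);R=V.T@U.T
t=pc-R@oc; print('yaw',np.degrees(np.arctan2(R[1,0],R[0,0])),'org',t,'res',np.round(P-(O@R.T+t),4).tolist())
for p in[(320,320),(387,310),(320,345),(387,340)]: print('notch case',R.T@(ray('top',*zc(*p),.04)[:2]-t))
for n,p,z in[('amber',(180,235),.047),('clear',(608,312),.047),('fit',(614,420),.015)]:
    w=ray('top',*zc(*p),z);print(n,w,'case',R.T@(w[:2]-t))
w=ray('top',184,182,.047)
for y in(.08,.05,0,-.014,-.05,-.08): print(y,R@[.06,y]+t)
for u,v in[(172,131),(270,140),(365,148)]: print('mon',ray('top',u,v,.1),ray('top',u,v,.0), ray('top',u,v,.2))
E
```

```text
yaw 7.273044697705177 org [ 0.51357685 -0.09463365] res [[0.0025, -0.0016], [-0.0011, 0.0031], [0.0002, 0.0026], [0.0004, -0.0045], [-0.0012, -0.0016], [-0.0008, 0.002]]
notch case [ 0.06744824 -0.01417574]
notch case [ 0.06962637 -0.06362837]
notch case [ 0.0490442  -0.01244144]
notch case [ 0.0475147  -0.06139013]
amber [0.64218108 0.00403565 0.047     ] case [0.14006082 0.08159439]
clear [ 0.59130842 -0.3102875   0.047     ] case [ 0.04980482 -0.22375938]
fit [ 0.51604345 -0.3178343   0.015     ] case [-0.02580999 -0.22171706]
0.08 [ 0.56296626 -0.00768145]
0.05 [ 0.5667642  -0.03744007]
0 [ 0.5730941  -0.08703778]
-0.014 [ 0.57486647 -0.10092513]
-0.05 [ 0.579424   -0.13663548]
-0.08 [ 0.58322194 -0.1663941 ]
mon [0.76929403 0.03905446 0.1       ] [ 8.01364102e-01  5.71238239e-02 -2.22044605e-16] [0.73722396 0.0209851  0.2       ]
mon [ 0.74855855 -0.24293784  0.1       ] [ 0.77900455 -0.24695505  0.        ] [ 0.71811255 -0.23892062  0.2       ]
mon [ 0.73067212 -0.51550991  0.1       ] [ 0.75971719 -0.54087588  0.        ] [ 0.70162704 -0.49014395  0.2       ]
```

```bash
python3 -c "
from h import *
print(np.round(arm.get_calibration('wrist')['tool_from_camera'],3))"
python3 -m crank '[{"dx":0.02,"dy":0.03,"twist":7,"grip":-1},{"dx":0.04,"dy":0.06,"twist":14,"grip":-1},{"dx":0.06,"dy":0.09,"twist":21,"grip":-1},{"dx":0.08,"dy":0.12,"twist":28,"grip":-1},{"dx":0.10,"dy":0.15,"twist":35,"grip":-1}]' 10
python3 -m crank '[{"dx":0.02,"dy":0.03,"twist":7,"grip":-1},{"dx":0.04,"dy":0.06,"twist":14,"grip":-1},{"dx":0.06,"dy":0.09,"twist":21,"grip":-1},{"dx":0.08,"dy":0.12,"twist":28,"grip":-1},{"dx":0.10,"dy":0.14,"twist":36,"grip":-1}]'
python3 -m crank '[{"dx":0.02,"dy":0.03,"grip":-1},{"dx":0.04,"dy":0.06,"grip":-1},{"dx":0.06,"dy":0.09,"grip":-1},{"dx":0.08,"dy":0.12,"grip":-1},{"dx":0.095,"dy":0.145,"grip":-1}]'
python3 -m crank '[{"dz":-0.02,"grip":-1},{"dz":-0.05,"grip":-1},{"dz":-0.08,"grip":-1},{"dz":-0.10,"grip":-1},{"dz":-0.10,"grip":-1}]'
python3 -c "
from h import *
s=arm.get_state(); print(s['eef_pos'],s['ee_rot'],s['q'],s['force'],s['width'])
w=save('wrist','w1.png'); a=save('scene','s2.png')[120:280,100:360]
cv2.imwrite('pics/w1s2.png',np.vstack([cv2.resize(w[:,:,::-1],(400,300)),cv2.resize(a[:,:,::-1],(400,246))]))"
```

```text
[[ 0.    -0.969 -0.247  0.065]
 [ 1.     0.     0.     0.001]
 [-0.    -0.247  0.969 -0.158]
 [ 0.     0.     0.     1.   ]]
[ 0.29930582 -0.60451076  0.22569681] [ 3.14007304e+00 -1.49977603e-04 -2.68192609e+00] [-8.22912476e-01  3.59325794e-01  1.11202948e-02 -3.06379861e-04
 -1.22409041e+00 -2.88113079e-01] [ 0.05867325 -0.32340356 -1.16419662] 0.0874725112406334invalid input at $[0]: expected keys dx, dy, dz, twist, grip
invalid input at $[0]: expected keys dx, dy, dz, twist, grip
invalid input at $[0]: expected keys dx, dy, dz, twist, grip
invalid input at $[0]: expected keys dx, dy, dz, twist, grip
```

View pics/w1s2.png

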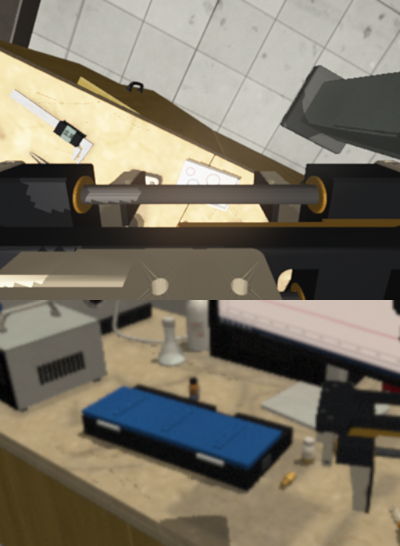

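The wrist picture shows the open fingers (about columns 130 and 270, row 190), and the scene is unchanged. The rows were refused because every key must be given, so I'll resend them in full.

```bash

python3 -m crank '[{"dx":0.02,"dy":0.03,"dz":0,"twist":7,"grip":-1},{"dx":0.04,"dy":0.06,"dz":0,"twist":14,"grip":-1},{"dx":0.06,"dy":0.09,"dz":0,"twist":21,"grip":-1},{"dx":0.08,"dy":0.12,"dz":0,"twist":28,"grip":-1},{"dx":0.10,"dy":0.15,"dz":0,"twist":35,"grip":-1}]' 10
python3 -m crank '[{"dx":0.02,"dy":0.03,"dz":0,"twist":7,"grip":-1},{"dx":0.04,"dy":0.06,"dz":0,"twist":14,"grip":-1},{"dx":0.06,"dy":0.09,"dz":0,"twist":21,"grip":-1},{"dx":0.08,"dy":0.12,"dz":0,"twist":28,"grip":-1},{"dx":0.10,"dy":0.14,"dz":0,"twist":36,"grip":-1}]'
python3 -m crank '[{"dx":0.02,"dy":0.03,"dz":0,"twist":0,"grip":-1},{"dx":0.04,"dy":0.06,"dz":0,"twist":0,"grip":-1},{"dx":0.06,"dy":0.09,"dz":0,"twist":0,"grip":-1},{"dx":0.08,"dy":0.12,"dz":0,"twist":0,"grip":-1},{"dx":0.095,"dy":0.145,"dz":0,"twist":0,"grip":-1}]'
python3 -m crank '[{"dx":0,"dy":0,"dz":-0.02,"twist":0,"grip":-1},{"dx":0,"dy":0,"dz":-0.05,"twist":0,"grip":-1},{"dx":0,"dy":0,"dz":-0.08,"twist":0,"grip":-1},{"dx":0,"dy":0,"dz":-0.10,"twist":0,"grip":-1},{"dx":0,"dy":0,"dz":-0.10,"twist":0,"grip":-1}]'
python3 -c "
from h import *
s=arm.get_state(); print(s['eef_pos'],s['ee_rot'],s['q'],s['force'],s['width'])
w=save('wrist','w2.png'); a=save('scene','s3.png')[120:280,100:360]
cv2.imwrite('pics/w2s3.png',np.vstack([cv2.resize(w[:,:,::-1],(400,300)),cv2.resize(a[:,:,::-1],(400,246))]))"
```

```text
t: 0.62
eef_pos: [0.4, -0.4534, 0.2264]
ee_rot: [3.141, 0.0, -2.065]
force: [1.1, -0.4, -0.2]
width: 0.0597
gripper_force: 0.0
t: 1.03
eef_pos: [0.5001, -0.3124, 0.2268]
ee_rot: [-3.141, 0.0, -1.45]
force: [-0.2, -0.8, -0.2]
width: 0.0263
gripper_force: 0.0
t: 1.45
eef_pos: [0.5956, -0.1678, 0.2264]
ee_rot: [-3.142, 0.0, -1.457]
force: [-0.4, -0.4, 0.4]
width: 0.0008
gripper_force: 0.0
t: 1.87
eef_pos: [0.5914, -0.1693, 0.1216]
ee_rot: [3.134, 0.002, -1.458]
force: [-1.0, -0.1, 1.2]
width: 0.0008
gripper_force: 0.0
[ 0.59142009 -0.16933727  0.12163892] [ 3.13375444e+00  1.89565998e-03 -1.45782036e+00] [ 0.03735936  0.3506979  -0.2547983  -0.00157012 -0.97325972  0.07651257] [-0.99848598 -0.13910016  1.15274248] 0.0007684936662407547
```

View pics/w2s3.png

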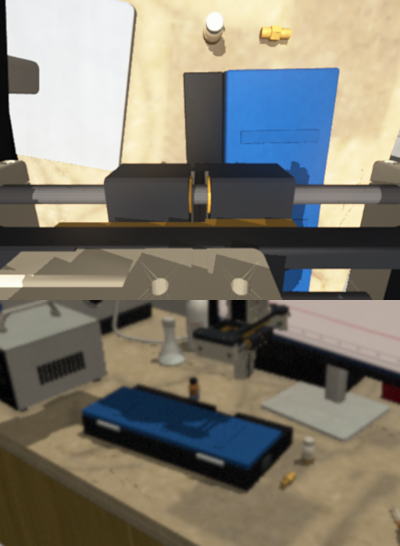

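The wrist view shows the ledge's right end at (184–224, 72) in the 400-px picture, and the fingers are closed above the ledge at column 201. I'll check the case pose against this view.

```bash
python3 - <<'E'
from h import *
from scipy.spatial.transform import Rotation as Ro
s=arm.get_state(); print(s['eef_pos'],s['ee_rot'],s['force'])
W=np.eye(4);W[:3,:3]=Ro.from_euler('xyz',[3.13375,.0019,-1.45782]).as_matrix();W[:3,3]=[.59142,-.16934,.12164]
c=arm.get_calibration('wrist');T=W@np.array(c['tool_from_camera'])
R=Ro.from_euler('z',7.27,degrees=True).as_matrix()[:2,:2];t=np.array([.51358,-.09463])
for n,u,v,z in[('ledge far R',184,73,.04),('lid far R',226,72,.056),('lid near R',338,68,.056),('clear',213,20,.047),('ledge/lid low',226,160,.056),('ledge far low',187,160,.04)]:
    d=T[:3,:3]@np.array([(u*1.28-c['cx'])/c['fx'],(v*1.28-c['cy'])/c['fy'],1]);o=T[:3,3]
    w=o+d*(z-o[2])/d[2];print(n,w,R.T@(w[:2]-t))
E
```

```text
[ 0.5943912  -0.17007241  0.12650416] [ 3.14008977e+00 -3.25441209e-04 -1.45697894e+00] [ 1.17359695 -0.6521531   0.98663256]
ledge far R [ 0.61805564 -0.25911402  0.04      ] [ 0.08282108 -0.1763826 ]
lid far R [ 0.57463032 -0.26327608  0.056     ] [ 0.03921817 -0.17501594]
lid near R [ 0.462132   -0.28002994  0.056     ] [-0.07449588 -0.17739898]
clear [ 0.59354458 -0.31119798  0.047     ] [ 0.05191609 -0.22494609]
ledge/lid low [ 0.56111294 -0.17096201  0.056     ] [ 0.03749136 -0.08173343]
ledge far low [ 0.60510239 -0.16120871  0.04      ] [ 0.08236141 -0.07762519]
```

```bash

python3 -m crank '[{"dx":0,"dy":0,"dz":-0.025,"twist":0,"grip":-1},{"dx":0,"dy":0,"dz":-0.05,"twist":0,"grip":-1},{"dx":0,"dy":0,"dz":-0.07,"twist":0,"grip":-1},{"dx":0,"dy":0,"dz":-0.08,"twist":0,"grip":-1},{"dx":0,"dy":0,"dz":-0.08,"twist":0,"grip":-1}]'
python3 -m crank '[{"dx":0,"dy":0,"dz":0,"twist":0,"grip":-1},{"dx":0,"dy":0,"dz":0,"twist":0,"grip":-1},{"dx":0,"dy":0,"dz":-0.001,"twist":0,"grip":-1},{"dx":0,"dy":0,"dz":-0.002,"twist":0,"grip":-1},{"dx":0,"dy":0,"dz":-0.002,"twist":0,"grip":-1}]'
```

```text
t: 2.38
eef_pos: [0.5942, -0.17, 0.0459]
ee_rot: [3.14, 0.0, -1.457]
force: [-0.9, -0.5, 1.1]
width: 0.0007
gripper_force: 0.0
t: 2.8
eef_pos: [0.5949, -0.1699, 0.0453]
ee_rot: [-3.14, -0.0, -1.457]
force: [0.6, 0.0, -0.8]
width: 0.0006
gripper_force: 0.0
```

```bash

python3 -m crank '[{"dx":0,"dy":0,"dz":-0.001,"twist":0,"grip":-1},{"dx":0,"dy":0,"dz":-0.002,"twist":0,"grip":-1},{"dx":0,"dy":0,"dz":-0.003,"twist":0,"grip":-1},{"dx":0,"dy":0,"dz":-0.0035,"twist":0,"grip":-1},{"dx":0,"dy":0,"dz":-0.0035,"twist":0,"grip":-1}]'
python3 -m crank '[{"dx":0,"dy":0,"dz":-0.0005,"twist":0,"grip":-1},{"dx":0,"dy":0,"dz":-0.001,"twist":0,"grip":-1},{"dx":0,"dy":0,"dz":-0.001,"twist":0,"grip":-1},{"dx":0,"dy":0,"dz":-0.001,"twist":0,"grip":-1},{"dx":0,"dy":0,"dz":-0.001,"twist":0,"grip":-1}]'
```

```text
t: 3.22
eef_pos: [0.5944, -0.1699, 0.0408]
ee_rot: [3.141, 0.0, -1.457]
force: [0.3, -0.4, 0.6]
width: 0.0005
gripper_force: 0.0
t: 3.63
eef_pos: [0.5946, -0.1699, 0.0403]
ee_rot: [-3.141, -0.0, -1.457]
force: [-1.3, 0.1, 4.2]
width: 0.0005
gripper_force: 2.2
```

The fingertip touched the ledge at z ≈ 0.040 with about 4 N. I'll now feel along it in the case's +y direction.

```bash

python3 -m crank '[{"dx":-0.0005,"dy":0.004,"dz":0,"twist":0,"grip":-1},{"dx":-0.001,"dy":0.008,"dz":0,"twist":0,"grip":-1},{"dx":-0.0015,"dy":0.012,"dz":0,"twist":0,"grip":-1},{"dx":-0.002,"dy":0.016,"dz":0,"twist":0,"grip":-1},{"dx":-0.0025,"dy":0.02,"dz":0,"twist":0,"grip":-1}]'
python3 -m crank '[{"dx":-0.0004,"dy":0.003,"dz":0,"twist":0,"grip":-1},{"dx":-0.0008,"dy":0.006,"dz":0,"twist":0,"grip":-1},{"dx":-0.001,"dy":0.008,"dz":0,"twist":0,"grip":-1},{"dx":-0.001,"dy":0.008,"dz":0,"twist":0,"grip":-1},{"dx":-0.001,"dy":0.008,"dz":0,"twist":0,"grip":-1}]'
```

```text
t: 4.05
eef_pos: [0.5919, -0.1493, 0.0399]
ee_rot: [3.141, 0.0, -1.457]
force: [0.9, -2.4, 2.8]
width: 0.0001
gripper_force: 1.7
t: 4.47
eef_pos: [0.5909, -0.1415, 0.0399]
ee_rot: [3.141, 0.0, -1.457]
force: [-0.3, 1.3, 1.6]
width: 0.0001
gripper_force: 0.7
```

```bash

python3 -m crank '[{"dx":-0.0004,"dy":0.003,"dz":0,"twist":0,"grip":-1},{"dx":-0.0008,"dy":0.006,"dz":0,"twist":0,"grip":-1},{"dx":-0.001,"dy":0.008,"dz":0,"twist":0,"grip":-1},{"dx":-0.001,"dy":0.008,"dz":0,"twist":0,"grip":-1},{"dx":-0.001,"dy":0.008,"dz":0,"twist":0,"grip":-1}]'
python3 -m crank '[{"dx":-0.0004,"dy":0.003,"dz":0,"twist":0,"grip":-1},{"dx":-0.0008,"dy":0.006,"dz":0,"twist":0,"grip":-1},{"dx":-0.001,"dy":0.008,"dz":0,"twist":0,"grip":-1},{"dx":-0.001,"dy":0.008,"dz":0,"twist":0,"grip":-1},{"dx":-0.001,"dy":0.008,"dz":0,"twist":0,"grip":-1}]'
python3 -m crank '[{"dx":0,"dy":0,"dz":-0.0003,"twist":0,"grip":-1},{"dx":0,"dy":0,"dz":-0.0006,"twist":0,"grip":-1},{"dx":0,"dy":0,"dz":-0.001,"twist":0,"grip":-1},{"dx":0,"dy":0,"dz":-0.001,"twist":0,"grip":-1},{"dx":0,"dy":0,"dz":-0.001,"twist":0,"grip":-1}]'
```

```text
t: 4.88
eef_pos: [0.5899, -0.1337, 0.0399]
ee_rot: [3.141, 0.0, -1.457]
force: [-0.5, -0.4, -0.5]
width: 0.0006
gripper_force: 0.0
t: 5.3
eef_pos: [0.5891, -0.1257, 0.0401]
ee_rot: [-3.142, -0.0, -1.457]
force: [-0.6, 0.1, -0.6]
width: 0.001
gripper_force: 0.0
t: 5.72
eef_pos: [0.589, -0.126, 0.039]
ee_rot: [3.142, 0.0, -1.457]
force: [0.1, 0.3, 0.4]
width: 0.0005
gripper_force: 0.0
```

The force vanished at y ≈ -0.134, and the tip now goes below the ledge's top without contact. That matches the notch seen from above, so I'm lowering into it.

```bash

python3 -m crank '[{"dx":0,"dy":0.002,"dz":-0.001,"twist":0,"grip":-1},{"dx":0,"dy":0.003,"dz":-0.002,"twist":0,"grip":-1},{"dx":0,"dy":0.003,"dz":-0.004,"twist":0,"grip":-1},{"dx":0,"dy":0.003,"dz":-0.006,"twist":0,"grip":-1},{"dx":0,"dy":0.003,"dz":-0.007,"twist":0,"grip":-1}]'
python3 -m crank '[{"dx":0,"dy":0,"dz":-0.0005,"twist":0,"grip":-1},{"dx":0,"dy":0,"dz":-0.001,"twist":0,"grip":-1},{"dx":0,"dy":0,"dz":-0.0015,"twist":0,"grip":-1},{"dx":0,"dy":0,"dz":-0.002,"twist":0,"grip":-1},{"dx":0,"dy":0,"dz":-0.0025,"twist":0,"grip":-1}]'
```

```text
t: 6.13
eef_pos: [0.5888, -0.1228, 0.0316]
ee_rot: [3.141, 0.0, -1.457]
force: [-1.0, -0.4, 0.0]
width: 0.0005
gripper_force: 0.0
t: 6.55
eef_pos: [0.5892, -0.1229, 0.0297]
ee_rot: [-3.141, -0.0, -1.457]
force: [-0.7, 1.2, 1.7]
width: 0.0006
gripper_force: 0.8
```

```bash

python3 -m crank '[{"dx":0,"dy":0,"dz":-0.0005,"twist":0,"grip":-1},{"dx":0,"dy":0,"dz":-0.001,"twist":0,"grip":-1},{"dx":0,"dy":0,"dz":-0.0015,"twist":0,"grip":-1},{"dx":0,"dy":0,"dz":-0.0015,"twist":0,"grip":-1},{"dx":0,"dy":0,"dz":-0.0015,"twist":0,"grip":-1}]'
python3 -m crank '[{"dx":0,"dy":0,"dz":-0.0005,"twist":0,"grip":-1},{"dx":0,"dy":0,"dz":-0.001,"twist":0,"grip":-1},{"dx":0,"dy":0,"dz":-0.0015,"twist":0,"grip":-1},{"dx":0,"dy":0,"dz":-0.0015,"twist":0,"grip":-1},{"dx":0,"dy":0,"dz":-0.0015,"twist":0,"grip":-1}]'
python3 -c "
from h import *
a=save('scene','s4.png')[120:280,100:360]; cv2.imwrite('pics/s4z.png',cv2.resize(a[:,:,::-1],None,fx=2.5,fy=2.5))"
```

```text
t: 6.97
eef_pos: [0.5895, -0.1229, 0.0284]
ee_rot: [-3.141, -0.0, -1.457]
force: [0.9, 0.9, 3.3]
width: 0.0006
gripper_force: 1.4
t: 7.38
eef_pos: [0.5897, -0.1228, 0.0269]
ee_rot: [-3.14, -0.0, -1.457]
force: [3.5, -0.2, 4.4]
width: 0.0006
gripper_force: 2.4
```

View pics/s4z.png

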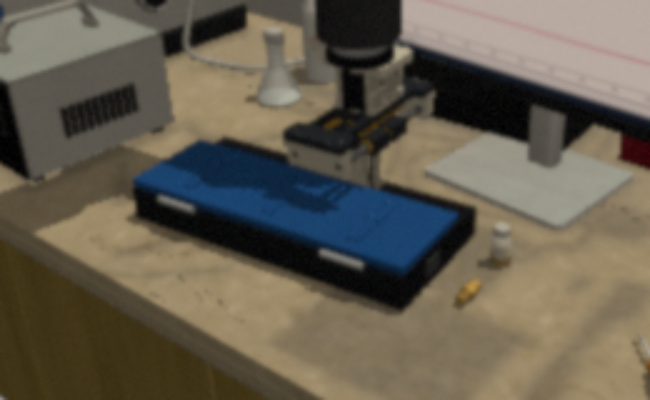

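The hand is in the notch and the lid still looks shut (its far edge at about (320,180)). I'll press a little further and watch for lid motion by image difference.

```bash

python3 -m crank '[{"dx":0,"dy":0,"dz":-0.0005,"twist":0,"grip":-1},{"dx":0,"dy":0,"dz":-0.001,"twist":0,"grip":-1},{"dx":0,"dy":0,"dz":-0.0015,"twist":0,"grip":-1},{"dx":0,"dy":0,"dz":-0.0015,"twist":0,"grip":-1},{"dx":0,"dy":0,"dz":-0.0015,"twist":0,"grip":-1}]'
cat >> h.py <<'E'
def diff(f,ref):
    a=save('scene',f)[:,:,::-1].astype(int); b=cv2.imread('pics/'+ref).astype(int)
    m=(abs(a-b).max(2)>40); m[:,320:]=0; ys,xs=np.nonzero(m); print('changed',m.sum(),(xs.min(),xs.max(),ys.min(),ys.max()) if m.any() else '')
E
python3 -c "
from h import *
diff('s5.png','s4.png')"
```

```text
t: 7.85
eef_pos: [0.59, -0.1228, 0.0255]
ee_rot: [-3.14, -0.0, -1.457]
force: [4.4, 0.7, 5.7]
width: 0.0007
gripper_force: 3.1
changed 1043 (np.int64(15), np.int64(282), np.int64(6), np.int64(223))
```

```bash
python3 -c "
from h import *
a=cv2.imread('pics/s5.png')[120:280,100:360]; cv2.imwrite('pics/s5z.png',cv2.resize(a,None,fx=2.5,fy=2.5))"
```

```text
(no output)
```

View pics/s5z.png

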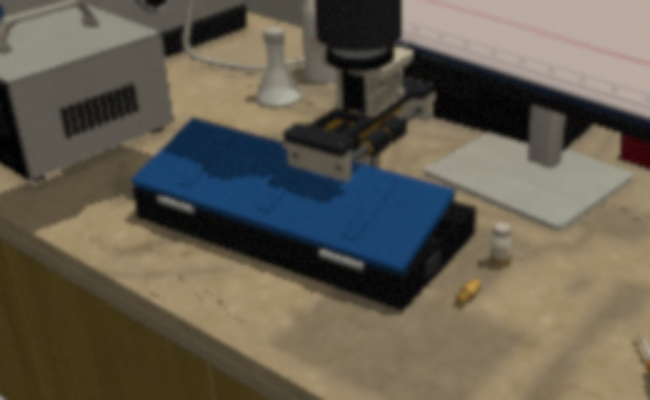

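The lid has sprung ajar: its far edge now runs from about (195,120) to (450,190). I'll withdraw straight up.

```bash

python3 -m crank '[{"dx":0.0005,"dy":0,"dz":0.003,"twist":0,"grip":-1},{"dx":0.002,"dy":0,"dz":0.008,"twist":0,"grip":-1},{"dx":0.004,"dy":0,"dz":0.018,"twist":0,"grip":-1},{"dx":0.005,"dy":0,"dz":0.035,"twist":0,"grip":-1},{"dx":0.005,"dy":0,"dz":0.06,"twist":0,"grip":-1}]'
python3 -m crank '[{"dx":0,"dy":0,"dz":0.03,"twist":0,"grip":-1},{"dx":0,"dy":0,"dz":0.06,"twist":0,"grip":-1},{"dx":0,"dy":0,"dz":0.09,"twist":0,"grip":-1},{"dx":0,"dy":0,"dz":0.12,"twist":0,"grip":-1},{"dx":0,"dy":0,"dz":0.14,"twist":0,"grip":-1}]'
python3 -m crank '[{"dx":-0.02,"dy":-0.03,"dz":0,"twist":0,"grip":-1},{"dx":-0.04,"dy":-0.06,"dz":0,"twist":0,"grip":-1},{"dx":-0.06,"dy":-0.09,"dz":0,"twist":0,"grip":-1},{"dx":-0.08,"dy":-0.12,"dz":0,"twist":0,"grip":-1},{"dx":-0.10,"dy":-0.15,"dz":0,"twist":0,"grip":-1}]'
python3 -m crank '[{"dx":-0.02,"dy":-0.03,"dz":0,"twist":0,"grip":-1},{"dx":-0.04,"dy":-0.06,"dz":0,"twist":0,"grip":-1},{"dx":-0.06,"dy":-0.09,"dz":0,"twist":0,"grip":-1},{"dx":-0.08,"dy":-0.12,"dz":0,"twist":0,"grip":-1},{"dx":-0.08,"dy":-0.12,"dz":0,"twist":0,"grip":-1}]'
python3 -m crank '[{"dx":0,"dy":0,"dz":0,"twist":0,"grip":-1},{"dx":0,"dy":0,"dz":0,"twist":0,"grip":-1},{"dx":0,"dy":0,"dz":0,"twist":0,"grip":-1},{"dx":0,"dy":0,"dz":0,"twist":0,"grip":-1},{"dx":0,"dy":0,"dz":0,"twist":0,"grip":-1}]'
python3 -c "
from h import *
a=save('top','t6.png')[110:270,130:390]; b=save('scene','s6.png')[120:280,100:360]
cv2.imwrite('pics/f6.png',cv2.resize(np.vstack([a,b])[:,:,::-1],None,fx=1.8,fy=1.8))"
```

```text
t: 8.32
eef_pos: [0.5914, -0.123, 0.0836]
ee_rot: [3.135, 0.001, -1.458]
force: [-0.3, -0.4, 0.3]
width: 0.0003
gripper_force: 0.0
t: 8.73
eef_pos: [0.5935, -0.1232, 0.2284]
ee_rot: [-3.141, -0.0, -1.457]
force: [0.9, 0.7, 0.5]
width: 0.0004
gripper_force: 0.0
t: 9.15
eef_pos: [0.4917, -0.2736, 0.2252]
ee_rot: [3.14, 0.001, -1.457]
force: [1.6, -0.4, 0.9]
width: 0.0002
gripper_force: 0.0
t: 9.57
eef_pos: [0.4097, -0.3959, 0.2249]
ee_rot: [3.139, 0.001, -1.461]
force: [0.2, 1.6, -0.1]
width: 0.0003
gripper_force: 0.0
t: 9.98
eef_pos: [0.4146, -0.392, 0.2251]
ee_rot: [3.142, 0.0, -1.456]
force: [-0.4, 0.7, -1.2]
width: 0.0005
gripper_force: 0.0
```

View pics/f6.png

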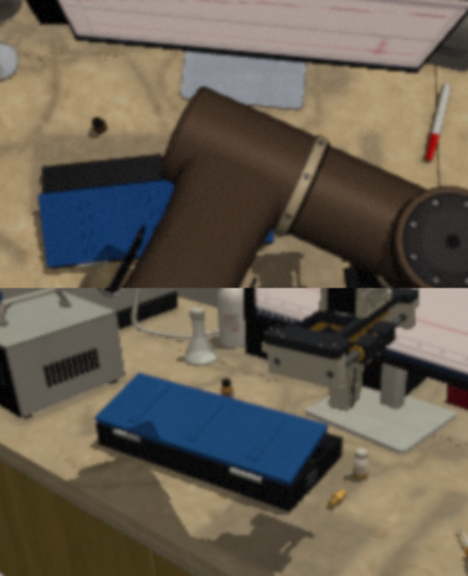

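The lid stands ajar, the vials, fitting and flask have not moved, and the hand is clear at z = 0.225 m. I'm handing in.

```bash
python3 -c "
from station import arm
print(arm.job_done())"
```

```text
the job is handed in; nothing more can be done
None
```

I felt along the ledge to the notch and pressed the release with about 6 N; the lid is standing ajar, the hand is clear, and the job was handed in at about 10 s.

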